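# Lay the model-car chassis down against the setup board's stop

### The job

The stripped model-car chassis stands on its tail on the setup board, in front of the stop rail, with its flat belly plate facing away from the rail. Tip it over away from the rail and ease its nose all the way down with the fingers, so that it comes to lie flat on its belly without dropping, then push it back until its tail rests flush against the rail. Its tail must never be lifted off the board, do not squeeze it or press it hard, and leave the other things where they are.

Things in the scene. Friction and masses are not known exactly. Their poses are not given: they have to be found in the camera images.
- chassis: loose chassis of a model buggy, no wheels or shell; aluminium belly plate, black gearboxes and towers; 229 mm long, 86 wide, 0.42 kg. Origin: middle of the tail's belly-side edge, over which it tips. Axes: z from tail to nose (up at the start, level when lying), x from belly to top side (level, towards the rail at the start; up when lying). Tail face flat, at z = 0, x 0 to 48 mm, 64 mm wide
- belly (a point): middle of the flat belly plate's underside, at x = 0, z = 105 mm of the chassis. The plate is flat from z = 0 to 165 mm, 86 mm wide, then kicks up by 28 degrees towards +x to the bumper. The centre of mass is about 18 mm in x and 93 mm in z from the chassis origin, so the chassis falls belly-side by itself beyond a lean of some 11 degrees
- nose (a point): middle of the front bumper's end face, at x = 34, z = 227 mm of the chassis. The bumper is a black bar 66 mm wide, 24 mm long, 8 mm thick, in line with the kicked-up plate. The nose's belly-side edge is at x = 31, z = 229 mm: when the chassis lies flat, the underside of the nose is 31 mm above the board, with room for a finger
- gearbox (a point): the corner of the front gearbox that stands out most, behind the bumper on the top side, at x = 42, z = 187 mm of the chassis (34 mm wide). Also on the top side: the front shock tower, an upright plate 78 mm wide at z = 155 mm that ends at x = 53 mm, and the rear one, 84 mm wide at z = 38 mm, ending at x = 69 mm
- stop (a point): middle of the foot of the stop rail's face, level with the top of the setup board. Fixed board 12 mm thick, 360 by 320 mm, reaching 330 mm out from this face; the rail is a fixed aluminium angle along one edge, 25 mm high above the board, 320 mm long. x axis: level, square to the face and into the rail (roughly to the robot's right); y along the rail; z up
- shock: loose shock absorber lying on the board beside the chassis's tail, farther from the robot, 85 mm long, 17 mm thick; a bystander. Origin: under its middle
- wheel: loose black tyre on a white rim lying flat on the table, 72 mm across, 30 mm high; a bystander. Origin: under its centre
- oil: small oil bottle with black cap standing on the table, 34 mm across, 95 mm high; a bystander. Origin: under its centre
- driver: black screwdriver lying on the table behind the rail, 190 mm long; a bystander. Origin: under it, near its middle
There are look-alikes about, which are no part of the job. There is more than one size of the chassis; the one meant has the size given above.

How it is judged (in metres and radians):
At the end, for the whole second after the job is handed in: The chassis lies flat on its belly plate on the board (within 0.06 rad), nose pointing away from the rail, its tail within 6 mm of the stop rail's face and square to it within 0.06 rad, at rest (angle between chassis's own x axis and vertical below 0.06 rad and x of chassis in the frame of stop between -0.006 and 0.004 m and y of chassis in the frame of stop between -0.13 and 0.13 m and z of chassis in the frame of stop below 0.004 m and x of nose in the frame of stop below -0.21 m and angle between the z axis of chassis and the x axis of stop, either way round below 0.06 rad and linear speed of chassis below 0.01 m/s and angular speed of chassis below 0.05 rad/s); the robot touches nothing.
It fails at once if the chassis is dropped or slammed down instead of eased (leaning past 0.9 rad, it turns faster than 3.5 rad/s, as after a free drop of the nose by about 20 mm) (angle between chassis's own z axis and vertical above 0.9 rad and angular speed of chassis above 3.5 rad/s).
It fails at once if the chassis is lifted: the belly-side edge of its tail is more than 15 mm above the board (z of chassis in the frame of stop above 0.015 m).
It fails at once if the fingers squeeze or press the chassis with more than 40 N (contact force between the fingers and chassis above 40 N).
It fails at once if the shock absorber, wheel, oil bottle or screwdriver is moved by more than 25 mm (distance of any of shock, wheel, oil, driver from where it was at the start of the episode above 0.025 m).
It also fails if it takes over 67 s, if anything falls off the work surface, if the arm or the gripper's body presses on something with over 40 N, if the wrist force passes 120 N, or if a joint passes its speed limit or range.

### The arm

A 6-joint arm with a two-finger parallel gripper is mounted at the origin on the work surface. World frame = base frame: x ahead of the robot, y to its left, z up, the work surface at z = 0. Lengths are in mm, angles in degrees, forces in N, time in s.
With the tool pointing down it reaches from about 375 to 900 mm from the base axis. Payload 3.1 kg.
Tool frame: the origin (TCP) lies at the very end of the fingers, on their centre line; the grasp point (between the pads) lies 19 mm behind it; z points along the fingers, y is the line along which they close (so a half turn about z gives the same grasp; the last joint's range is limited). The gripper opens to 87 mm and grips with 3 to 60 N. Pads are 19 mm wide; open, the fingers measure 117 mm over their backs; the gripper's body (75 mm by 190 mm) begins 51 mm behind the grasp point.
Start: joints at [-86.66, 30.224, 82.088, -0, 67.689, -10.227], TCP at [146.646, -607.529, 184.248] pointing down, gripper open.
Joint ranges: [-176.69, 176.69], [-43.24, 126.21], [12.49, 139.97], [-82, 262], [0, 151.66], [-163.58, 163.58]. Speed limits (degrees/s): [159.86, 159.86, 180, 180, 180, 180].

### API

Orientations are given as a 3x3 rotation matrix whose columns are the frame's x, y, z axes.
In Python, from workcell import ctrl gives the robot as it stands. The module is installed in compiled form; this text tells all that it offers. Calls block until the motion is done:
- ctrl.reach(position, orientation): joint-space move of the TCP to a pose.
- ctrl.line_to(position, rotation=None, speed=150): straight line of the TCP; rotation=None keeps the orientation; speed is the mean speed in mm/s.
- ctrl.goto_joints(angles): joint-space move.
- ctrl.gripper_to(opening): opening from 0.0 (shut) to 1.0 (fully open); the grip force is fixed at half the most; returns when the fingers have stopped.
- ctrl.pause(seconds).
- ctrl.solve_ik(position, orientation): joint angles nearest the present ones, or None.
- ctrl.read_state(): the state.
- ctrl.grab_frame(name): name is "scene" or "top" or "wrist"; returns the picture (420x560x3 uint8, blue, green, red); there is no depth.
- ctrl.camera_params(name): a dict with "fx", "fy", "cx", "cy" (pixels), "position" and "rotation" of the camera in the world. Camera axes: x right, y down, z forward; pixel columns grow to the right and rows downward; lengths in mm; the calibration is good to about 2 mm. A picture is of the moment at which its call begins: read the wrist's pose just before it. camera_params takes no time and is no camera call; for the wrist camera it gives the pose at the moment of the call.
A pose or a line that the arm cannot do raises ctrl.Unreachable and nothing moves.
- ctrl.hand_in(): hands the job in; it is judged then, once.
Trained networks look in the newest picture that a camera, given by its name, has taken for a name from the list of things; names that differ only in an ending like _2 or _b are one class to them, and where a whole thing is asked for, a point or a joint stands for the part that bears it (a point fixed in the world has none). Each returns a list of dicts, best first, with "conf" (0 to 1); they miss things now and then, are a little off and sometimes report something else, mostly with a low value. They report only what shows in the picture. A call takes as long as a camera call. They do not tell look-alikes from the thing itself.
- ctrl.masks_of(camera, label): "mask" (420x560 bool, what is visible of it).
- ctrl.tip_of(camera, label): "location" ([x, y, z] in mm, in world coordinates, good to about 4 mm: a listed point, or the origin of a listed thing).
The state is a dict: "time": time; "qpos": joint angles; "joint_vel": joint speeds; "tau": joint torques, N m; "tcp_pos": TCP position; "tcp_rot": TCP orientation; "force": force on the tool from outside, world axes, zero at the start; "ft_torque": the same for the moment, N m; "gripper_width": opening from 0.0 (shut) to 1.0 (fully open); "grip_force": force on a finger pad.
Only numpy, scipy, OpenCV 4.12 (cv2) and the standard library are available. Lean on these libraries where they do the work, as an engineer would, in place of code of your own. Each camera call takes 0.05 s, during which the arm holds its last target. There are 200 camera calls.

## Working session

There is one attempt and no reset: what is moved stays moved. The work goes in short steps, each a Python script; the robot and the scene stay as the last script left them, time stands still between calls to the robot, and variables do not carry over. Pictures are saved under pics/ and viewed, at most 10 in all, crops included, and the job is handed in when it is done.

```bash
mkdir -p pics; python3 - <<'E'
from workcell import ctrl
import cv2,numpy as np
ims=[]
for c in("scene","top"):
    im=ctrl.grab_frame(c);cv2.imwrite(f"pics/{c}0.png",im)
    for l in("chassis","belly","nose","gearbox","stop","shock","wheel","oil","driver"):
        for d in ctrl.tip_of(c,l)[:3]: print(c,l,round(d["conf"],2),np.round(d["location"],0))
    p=ctrl.camera_params(c);print(p)
print(ctrl.read_state()["time"])
E
```

```text
scene chassis 0.78 [562.  16.  12.]
scene chassis 0.58 [ 710. -268.    4.]
scene chassis 0.56 [ 261. -252.   -1.]
scene belly 0.87 [562.  10. 116.]
scene belly 0.8 [ 262. -248.  140.]
scene belly 0.59 [ 704. -272.   68.]
scene nose 0.94 [550. -18. 237.]
scene nose 0.73 [ 722. -289.  151.]
scene nose 0.65 [ 308. -267.  308.]
scene gearbox 0.73 [ 724. -290.  123.]
scene gearbox 0.71 [ 317. -270.  255.]
scene gearbox 0.65 [551. -32. 195.]
scene stop 0.56 [550. -49.  13.]
scene shock 0.84 [690.   7.  12.]
scene wheel 0.97 [ 614. -160.    3.]
scene oil 0.75 [791.  99.  -2.]
scene driver 0.85 [ 507. -239.    2.]
{'fx': 384.5656151096216, 'fy': 384.5656151096216, 'cx': 283.4421580505898, 'cy': 214.5490938702874, 'position': array([1197.73860922,   28.19194762,  598.44873816]), 'rotation': array([[-0.19886702,  0.52003654, -0.83067075],
       [ 0.97981712,  0.12302229, -0.15755608],
       [ 0.0202561 , -0.84523814, -0.53400579]])}
top chassis 0.95 [560.  16.   9.]
top chassis 0.71 [ 706. -271.   -2.]
top chassis 0.55 [ 264. -251.    5.]
top belly 0.86 [562.  12. 113.]
top belly 0.75 [ 713. -270.   73.]
top belly 0.69 [554. -20. 241.]
top nose 0.92 [555. -21. 238.]
top nose 0.64 [ 313. -270.  312.]
top nose 0.64 [ 720. -285.  152.]
top gearbox 0.96 [549. -29. 196.]
top gearbox 0.68 [ 317. -270.  255.]
top gearbox 0.68 [ 728. -295.  122.]
top stop 0.6 [544. -44.   9.]
top shock 0.64 [688.  11.  12.]
top wheel 0.77 [ 618. -158.   -5.]
top oil 0.6 [794.  98.   1.]
top driver 0.87 [ 509. -240.    0.]
{'fx': 388.4057476924069, 'fy': 388.4057476924069, 'cx': 277.35150447482573, 'cy': 211.78240264599168, 'position': array([449.93151749, -81.8975587 , 975.45677921]), 'rotation': array([[ 0.02425881, -0.99759637,  0.06490757],
       [-0.99963707, -0.02496679, -0.01011859],
       [ 0.0117148 , -0.06463855, -0.99783998]])}
1.0
```

View pics/scene0.png

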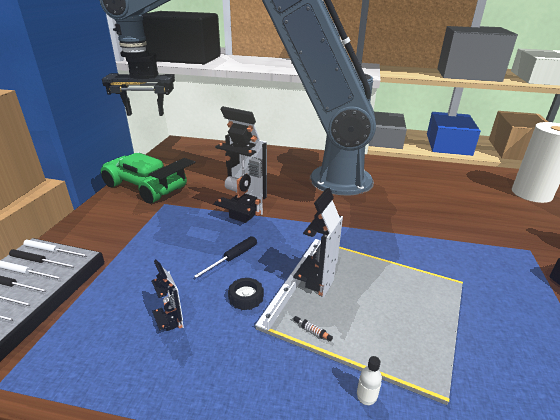

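View pics/top0.png

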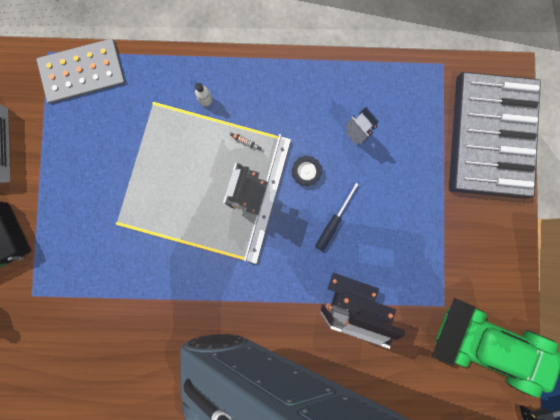

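The full-size chassis is the middle one on the board: about (250,190) in the top view and (325,250) in the scene view. Its belly faces image-left. The small one at (365,125) and the large one at (360,310) in the top view are look-alikes. The network points fit the given sizes: nose at about 239 mm, and rail direction about 14° from -y. My plan is to straddle the bumper with the fingers, tip the chassis, and lower it on the belly-side finger.

```bash
cat > h.py <<'E'
from workcell import ctrl
import numpy as np
yaw=np.radians(14.3)
u=np.array([-np.sin(yaw),-np.cos(yaw),0]); Z=np.array([0,0,1.]); C=np.array([561,16,12.])
SG=1
def rot(p,sg=None):
    p=np.radians(p); z=u*np.sin(p)-Z*np.cos(p); y=(u*np.cos(p)+Z*np.sin(p))*(SG if sg is None else sg)
    return np.stack([np.cross(y,z),y,z],1)
def pose(th,p,s,w,g=0,C=C):
    """belly finger's inner tip carries the nose at lean th; tool pitch p, overlap s, opening w mm, gap g"""
    t=np.radians(th); cx=u*np.cos(t)+Z*np.sin(t); cz=-u*np.sin(t)+Z*np.cos(t)
    E=C+31*cx+229*cz; R=rot(p,1); n=R[:,1]
    T=E+s*R[:,2]-n*(g+s*max(0,np.sin(np.radians(p-(th-28)))))
    return T+n*w/2
def st():
    s=ctrl.read_state(); return f"t{s['time']:.1f} w{s['gripper_width']:.2f} F{np.round(s['force'],1)} tcp{np.round(s['tcp_pos'],0)}"
E
python3 - <<'E'
from h import *
for sg in(1,-1):
    for th,p,w in((0,0,30),(20,20,30),(35,35,30),(60,35,82),(90,35,82),(92,35,82)):
        P=pose(th,p,15,w); q=ctrl.solve_ik(P,rot(p,sg)); print(sg,th,np.round(P),None if q is None else np.round(q))
    for R in (0,):
        y=np.cross(Z,u)*sg; q=ctrl.solve_ik(C-240*u+25*Z,np.stack([np.cross(y,-Z),y,-Z],1)); print("push",q is not None and np.round(q))
E
```

```text
1 0 [551. -22. 226.] [-14.  22.  90.  -0.  68.  90.]
1 20 [570.  51. 226.] [  5.  29.  81. -19.  78. 115.]
1 35 [583. 104. 210.] [ 16.  38.  73. -30.  89. 126.]
1 60 [596. 153. 164.] [ 19.  43.  69. -29.  89. 130.]
1 90 [607. 197.  54.] [ 22.  53.  67. -28.  84. 135.]
1 92 [607. 198.  46.] [ 22.  54.  67. -28.  83. 136.]
push [12. 44. 82. -0. 55. 27.]
-1 0 [551. -22. 226.] [-14.  22.  90.  -0.  68. -90.]
-1 20 [570.  51. 226.] [  5.  29.  81. -19.  78. -65.]
-1 35 [583. 104. 210.] [ 16.  38.  73. -30.  89. -54.]
-1 60 [596. 153. 164.] [ 19.  43.  69. -29.  89. -50.]
-1 90 [607. 197.  54.] [ 22.  53.  67. -28.  84. -45.]
-1 92 [607. 198.  46.] [ 22.  54.  67. -28.  83. -44.]
push [  12.   44.   82.   -0.   55. -153.]
```

```bash
sed -i 's/^SG=1/SG=-1/' h.py; python3 - <<'E'
from h import *
import cv2
s=ctrl.read_state(); p=s['tcp_pos'].copy() if hasattr(s['tcp_pos'],'copy') else np.array(s['tcp_pos'])
p=np.array(p); p[2]=340; ctrl.line_to(p,speed=200)
P=pose(0,0,16,60,g=23); ctrl.reach(P+[0,0,115],rot(0))
ctrl.gripper_to(0.7); print(P,st())
cv2.imwrite("pics/w1.png",ctrl.grab_frame("wrist"))
for l in("chassis","nose","gearbox","stop"):
    for d in ctrl.tip_of("wrist",l)[:2]: print(l,round(d["conf"],2),np.round(d["location"],0))
E
```

```text
[553.46938172 -13.54379252 225.        ] t5.2 w0.70 F[-0.2  0.4 -0.4] tcp[553. -14. 340.]
chassis 0.89 [ 261. -252.    0.]
chassis 0.65 [557.  13.  10.]
gearbox 0.58 [550. -25. 198.]
stop 0.7 [549. -51.  15.]
```

View pics/w1.png

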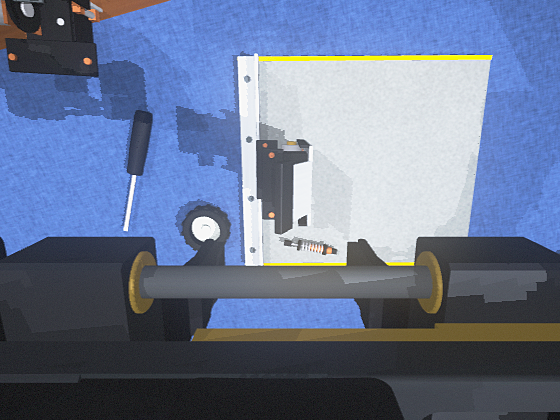

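The nose (about px 290,145) lies midway between the fingers (px 215 and 360), and the rail runs parallel to the tool. Next I descend, narrow the fingers and start tipping.

```bash
python3 - <<'E'
from h import *
import cv2
P=pose(0,0,16,60,g=23)
ctrl.line_to(P+[0,0,30],speed=150); ctrl.line_to(P,speed=40); print(st())
for o in(.55,.45,.36): ctrl.gripper_to(o); print(st())
cv2.imwrite("pics/s2.png",np.hstack([ctrl.grab_frame("scene")[120:360,150:400],ctrl.grab_frame("top")[80:320,120:370]]))
E
```

```text
t7.1 w0.70 F[-0.7  0.3  0.6] tcp[554. -14. 225.]
t7.7 w0.55 F[-0.4 -0.5  0.6] tcp[553. -14. 225.]
t8.2 w0.45 F[ 0.  -0.1 -0.6] tcp[553. -14. 225.]
t8.7 w0.36 F[-0.2  0.3  0.2] tcp[553. -14. 225.]
```

View pics/s2.png

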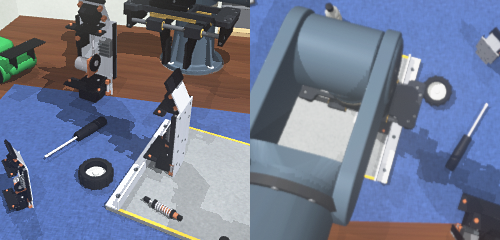

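```bash
python3 - <<'E'
from h import *
import cv2
p=ctrl.camera_params("scene")
def pr(X):
    c=p["rotation"].T@(np.array(X)-p["position"]); return np.round([p["fx"]*c[0]/c[2]+p["cx"],p["fy"]*c[1]/c[2]+p["cy"]])
s=ctrl.read_state(); print(pr(s["tcp_pos"]),pr(C),pr(C+34*u+227*Z))
im=ctrl.grab_frame("scene"); cv2.imwrite("pics/s3.png",cv2.resize(im[60:310,200:450],None,fx=2.4,fy=2.4))
for l in("nose","chassis"):
  for d in ctrl.tip_of("scene",l)[:3]: print(l,round(d["conf"],2),np.round(d["location"]),pr(d["location"]))
E
```

```text
[325. 202.] [330. 289.] [324. 195.]
nose 0.83 [ 722. -289.  148.] [157. 267.]
nose 0.57 [550. -17. 241.] [324. 194.]
nose 0.56 [ 305. -264.  309.] [237. 110.]
chassis 0.76 [ 260. -250.   -1.] [250. 209.]
chassis 0.61 [ 708. -271.    2.] [180. 320.]
chassis 0.58 [560.  15.  12.] [330. 288.]
```

View pics/s3.png

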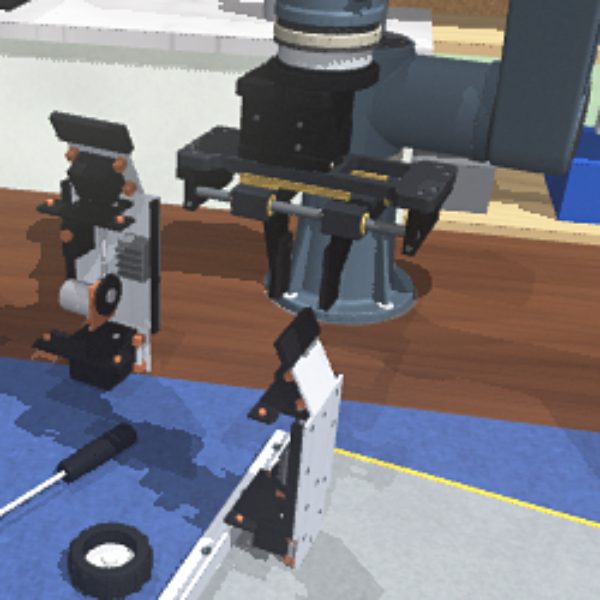

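```bash
python3 - <<'E'
from h import *
import cv2
for n in("scene","top"):
    p=ctrl.camera_params(n)
    def pr(X):
        c=p["rotation"].T@(np.array(X)-p["position"]); return np.round([p["fx"]*c[0]/c[2]+p["cx"],p["fy"]*c[1]/c[2]+p["cy"]])
    R=rot(0,1);y=R[:,1];T=np.array([146.646,-607.529,184.248])
    print(n,pr(T),"base",pr([0,0,0]),"wheel",pr([616,-159,0]),pr(pose(0,0,16,60,g=23)))
s=ctrl.read_state();print(np.round(s['tcp_pos'],1),np.round(s['tcp_rot'],2),np.round(s['qpos'],1))
w=ctrl.camera_params("wrist");print(w)
im=cv2.imread("pics/scene0.png")[60:140,80:200];cv2.imwrite("pics/f0.png",cv2.resize(im,None,fx=5,fy=5))
E
```

```text
scene [147. 126.] base [341. 179.] wheel [247. 298.] [325. 202.]
top [532. 396.] base [234. 422.] wheel [305. 172.] [239. 183.]
[553.5 -13.5 225. ] [[-0.97  0.25  0.  ]
 [ 0.25  0.97 -0.  ]
 [-0.   -0.   -1.  ]] [-13.   22.   89.6  -0.   68.3 -88.7]
{'fx': 346.10721059048376, 'fy': 346.10721059048376, 'cx': 285.2250655852989, 'cy': 209.51715273546043, 'position': array([487.21272311,   3.5421899 , 423.94410003]), 'rotation': array([[ 0.24718434,  0.93864868,  0.24049647],
       [ 0.9689679 , -0.23972047, -0.06029356],
       [ 0.00105745,  0.24793698, -0.96877558]])}
```

View pics/f0.png

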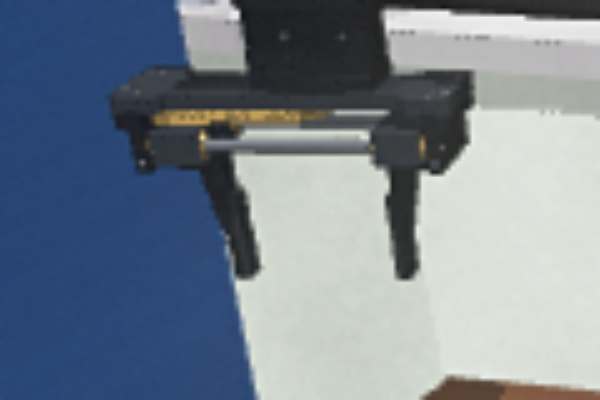

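The visible fingertips end about 35 mm short of the reported TCP along the tool, both here (seen row about 187, predicted 202) and at the start pose (115 against 126). The wrist camera's locations agree with the other cameras, so the arm kinematics look right and the TCP offset looks wrong. I'll go lower in guarded steps and check.

```bash
python3 - <<'E'
from h import *
import cv2
P=pose(0,0,16,60,g=23)
ctrl.gripper_to(.6)
for d in(8,16,24,31):
    ctrl.line_to(P-[0,0,d],speed=40); s=ctrl.read_state(); print(st())
    if np.linalg.norm(s['force'])>4: break
im=ctrl.grab_frame("scene"); cv2.imwrite("pics/s4.png",cv2.resize(im[130:310,240:420],None,fx=3.3,fy=3.3))
E
```

```text
t9.9 w0.60 F[-1.1  0.5  1.1] tcp[553. -13. 216.]
t10.3 w0.60 F[-0.6 -0.  -0.4] tcp[553. -13. 209.]
t10.7 w0.60 F[ 0.2 -0.5  0.2] tcp[553. -14. 201.]
t11.0 w0.60 F[ 0.3  0.3 -0.8] tcp[553. -13. 194.]
```

View pics/s4.png

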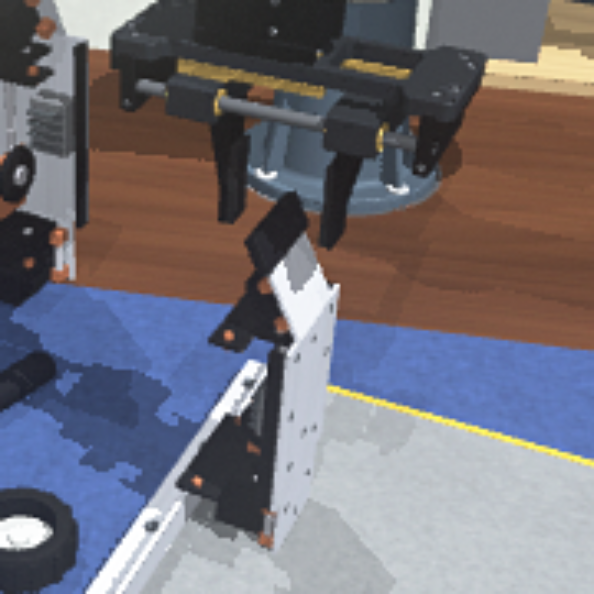

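The tips are now level with the nose (mid at px 324,200, nose at 328,192), so they sit about 36 mm behind the reported TCP. I'll include that offset and start.

```bash
cat >> h.py <<'E'
L=36
_pose=pose
def pose(th,p,s,w,g=0,C=C): return _pose(th,p,s,w,g,C)+L*rot(p)[:,2]
E
python3 - <<'E'
from h import *
import cv2
S=20
P=pose(0,0,S,52,g=18); ctrl.line_to(P,speed=40); print(st())
for o in(.48,.38): ctrl.gripper_to(o); print(st())
w=.38*87
for th in(3,6,9,12,15):
    ctrl.line_to(pose(th,th,S,w,g=6),rot(th),speed=30); print(th,st())
    if np.linalg.norm(ctrl.read_state()['force'])>12: break
im=ctrl.grab_frame("scene"); cv2.imwrite("pics/s5.png",cv2.resize(im[120:320,240:440],None,fx=2.5,fy=2.5))
for d in ctrl.tip_of("scene","nose")[:3]: print(np.round(d["location"]),d["conf"])
for d in ctrl.tip_of("scene","belly")[:3]: print(np.round(d["location"]),d["conf"])
E
```

```text
t11.4 w0.61 F[-0.2 -0.2 -0.1] tcp[553. -13. 185.]
t11.9 w0.48 F[-0.2 -0.2 -0.3] tcp[554. -13. 185.]
t12.4 w0.38 F[-0.9  0.5 -0.3] tcp[554. -13. 185.]
3 t12.8 w0.38 F[-0.3  0.1  0.2] tcp[555.  -6. 186.]
6 t13.3 w0.38 F[ 0.2 -0.1 -0.3] tcp[557.   3. 187.]
9 t13.7 w0.38 F[-0.4  0.2  0.2] tcp[560.  11. 188.]
12 t14.2 w0.38 F[-0.2  0.8  0.4] tcp[562.  20. 188.]
15 t14.6 w0.38 F[ 0.4 -0.3  0.2] tcp[564.  29. 187.]
[ 307. -266.  312.] 0.95
[ 724. -289.  150.] 0.8
[ 261. -251.  140.] 0.86
[571.  42. 112.] 0.76
[ 703. -270.   67.] 0.67
```

View pics/s5.png

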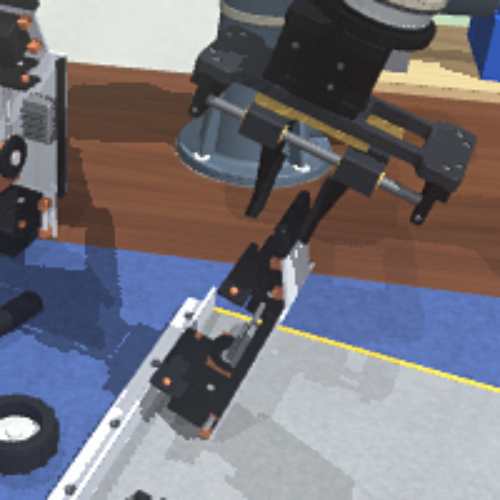

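It worked: the chassis leans on the belly-side finger at about 15°, with the nose between the fingers and the foot in place. I continue tilting, then open in steps.

```bash
python3 - <<'E'
from h import *
import cv2
S=20; w=.38*87
for th in range(19,36,4):
    ctrl.line_to(pose(th,th,S,w,g=6),rot(th),speed=40)
print(st())
for o in(.46,.54,.62,.72,.82,.92): ctrl.gripper_to(o); 
print(st())   # belly finger moved out by 23.5 -> ~6 deg further lean
w=.92*87
for th in(42,46,50,54):
    ctrl.line_to(pose(th,35,S-(th-42)/3,w,g=6),rot(35),speed=35); print(th,st())
im=np.hstack([ctrl.grab_frame("scene")[120:320,240:440],ctrl.grab_frame("top")[90:290,110:310]]); cv2.imwrite("pics/s6.png",cv2.resize(im,None,fx=2,fy=2))
for c in("scene","top"):
  for l in("nose","belly","chassis"):
    for d in ctrl.tip_of(c,l)[:3]:
      if np.linalg.norm(np.array(d["location"])[:2]-[580,80])<150: print(c,l,np.round(d["location"]),round(d["conf"],2))
E
```

```text
t17.1 w0.38 F[-0.3  0.2 -0.2] tcp[579.  87. 172.]
t20.0 w0.92 F[ 0.   1.4 -0.3] tcp[579.  87. 172.]
42 t20.2 w0.92 F[0.3 1.2 0.3] tcp[580.  90. 172.]
46 t20.8 w0.92 F[ 0.3  0.4 -1.5] tcp[583. 102. 165.]
50 t21.4 w0.92 F[0.1 0.6 0.9] tcp[586. 113. 156.]
54 t21.9 w0.92 F[ 1.   0.4 -1.4] tcp[589. 124. 147.]
scene nose [602. 182. 165.] 0.65
scene belly [586.  95.  70.] 0.59
top nose [606. 176. 164.] 0.68
top belly [586. 100.  64.] 0.59
top chassis [558.  17.  10.] 0.58
```

View pics/s6.png

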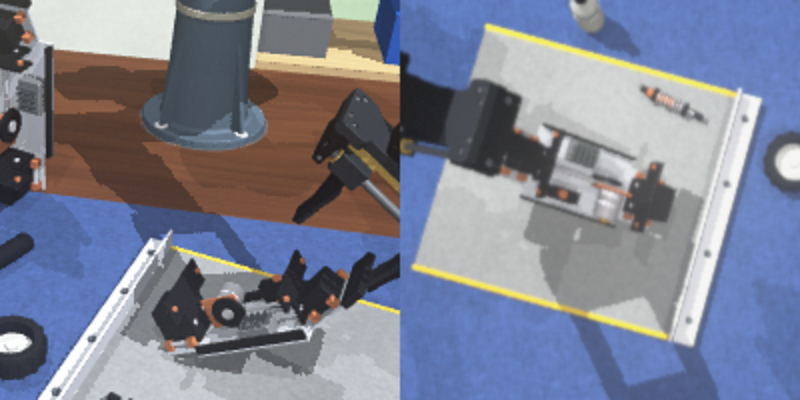

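The lean is about 57°, matching the command (54° plus the gap), with the foot still at (558,17) and the nose straight. I keep easing it down.

```bash
python3 - <<'E'
from h import *
w=.92*87; a=54
for th in(58,62,66,70,74,78,82,85,88,90):
    ctrl.line_to(pose(th,35,max(12,16-(th-54)/6),w,g=3 if th>80 else 5),rot(35),speed=30)
    s=ctrl.read_state()
    if th>=78: print(th,st())
    if np.linalg.norm(s['force'])>10: break
for c in("scene","top"):
  for l in("nose","belly","chassis","stop"):
    for d in ctrl.tip_of(c,l)[:3] if ctrl.grab_frame(c) is not None else []:
      if np.linalg.norm(np.array(d["location"])[:2]-[580,100])<190: print(c,l,np.round(d["location"]),round(d["conf"],2))
E
```

```text
78 t26.3 w0.92 F[ 0.6  0.1 -0.7] tcp[601. 172.  71.]
82 t26.9 w0.92 F[ 0.4  1.6 -0.4] tcp[602. 176.  56.]
85 t27.5 w0.92 F[-0.5  0.3 -1. ] tcp[602. 178.  45.]
88 t28.0 w0.92 F[ 0.3 -0.3 -0.7] tcp[603. 180.  33.]
90 t28.4 w0.92 F[ 0.  -0.2 -0.5] tcp[603. 182.  25.]
scene nose [615. 234.  48.] 0.97
scene belly [587. 114.  14.] 0.78
scene chassis [563.  16.  12.] 0.81
scene stop [551. -49.  11.] 0.96
top nose [620. 230.  47.] 0.97
top belly [585. 113.  10.] 0.82
top chassis [561.  13.   8.] 0.91
top stop [544. -46.   8.] 0.8
```

```bash
python3 - <<'E'
from h import *
R=rot(35); P=np.array(ctrl.read_state()['tcp_pos']); n=rot(35,1)[:,1]
P=P-5*n; ctrl.line_to(P,speed=15); print(st())
P=P-70*R[:,2]; ctrl.line_to(P,speed=80); 
ctrl.line_to(P-60*u+60*Z,speed=120)
v=np.cross(Z,u); best=None
A=C-275*u; A[2]=130-L
for y in(v,-v):
    Rp=np.stack([np.cross(y,-Z),y,-Z],1); q=ctrl.solve_ik(A,Rp)
    if q is not None and (best is None or abs(q[5])<best[0]): best=(abs(q[5]),Rp)
Rp=best[1]; np.save("Rp.npy",Rp)
ctrl.reach(A,Rp); ctrl.gripper_to(.4); print(st())
A[2]=26-L; ctrl.line_to(A,speed=100); print(st())
for k in range(1,5): 
    ctrl.line_to(A+9*k*u,speed=40); print(k,st())
E
```

```text
t29.7 w0.92 F[-0.5 -0.3 -0.1] tcp[604. 186.  22.]
t33.8 w0.41 F[ 0.2  0.8 -0.4] tcp[629. 282.  94.]
t35.0 w0.40 F[ 0.6 -0.9 -0. ] tcp[630. 283.  -9.]
1 t35.4 w0.40 F[-0.4 -0.1 -1.1] tcp[627. 273. -10.]
2 t35.8 w0.40 F[0.1 0.1 0.5] tcp[624. 265. -10.]
3 t36.1 w0.40 F[-0.4 -0.1  0.1] tcp[622. 256. -10.]
4 t36.5 w0.40 F[ 0.5 -0.7 -0.9] tcp[620. 247. -10.]
```

```bash
python3 - <<'E'
from h import *
import cv2
A=C-275*u; A[2]=26-L
d=36
while d<116:
    d+= 10 if d<80 else (6 if d<92 else 1.5)
    ctrl.line_to(A+d*u,speed=40 if d<92 else 15); s=ctrl.read_state(); f=-np.dot(s['force'],u); print(round(d,1),round(f,1),end="; ")
    if f>7: break
print(st())
cv2.imwrite("pics/e.png",cv2.resize(np.hstack([ctrl.grab_frame("scene")[180:340,240:440],ctrl.grab_frame("top")[100:260,110:310]]),None,fx=2,fy=2))
for c in("scene","top"):
  for l in("nose","belly","chassis","stop"):
    for d in ctrl.tip_of(c,l)[:3]:
      if np.linalg.norm(np.array(d["location"])[:2]-[580,70])<190: print(c,l,np.round(d["location"]),round(d["conf"],2))
E
```

```text
46 0.2; 56 0.1; 66 0.3; 76 0.5; 86 -0.4; 92 1.3; 93.5 1.5; 95.0 1.8; 96.5 1.6; 98.0 2.0; 99.5 2.1; 101.0 1.0; 102.5 2.2; 104.0 4.0; 105.5 8.3; t41.3 w0.40 F[ 0.5  8.4 -0.7] tcp[603. 182. -10.]
scene nose [601. 175.  44.] 0.88
scene belly [569.  52.  16.] 0.92
scene chassis [546. -46.   8.] 0.8
scene stop [550. -49.   9.] 0.98
top belly [574.  53.   9.] 0.92
top chassis [547. -47.   9.] 0.78
top stop [545. -48.  10.] 0.58
```

View pics/e.png

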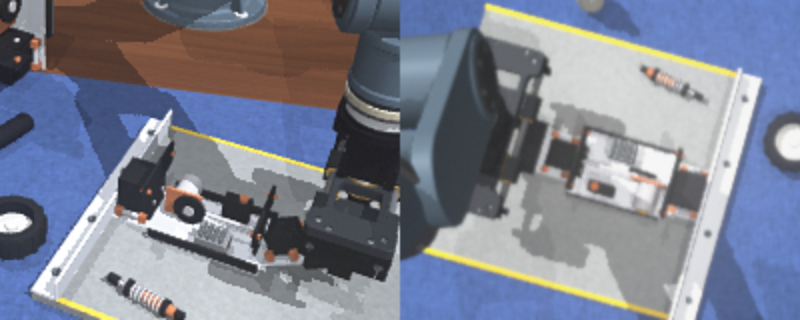

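The tail sits against the rail, the chassis lies flat, and the bystanders haven't moved. One small seating push, then back off and hand in.

```bash
python3 - <<'E'
from h import *
A=C-275*u; A[2]=26-L
ctrl.line_to(A+106.5*u,speed=10); ctrl.pause(.3); print(st())
ctrl.line_to(A+60*u,speed=40); ctrl.line_to(A+40*u+150*Z,speed=120); ctrl.pause(.5)
for c in("scene","top"):
  ctrl.grab_frame(c)
  for l in("nose","chassis"):
    for d in ctrl.tip_of(c,l)[:3]:
      if np.linalg.norm(np.array(d["location"])[:2]-[580,70])<190: print(c,l,np.round(d["location"]),round(d["conf"],2))
print(st(),ctrl.hand_in())
E
```

```text
t42.4 w0.40 F[ 2.3  9.5 -0.7] tcp[604. 182. -10.]
scene nose [599. 172.  47.] 0.61
scene chassis [547. -45.  10.] 0.93
top nose [602. 169.  48.] 0.94
top chassis [547. -47.  12.] 0.97
the job is handed in; nothing more can be done
t45.9 w0.40 F[-0.3  0.5  1. ] tcp[619. 244. 140.] None
```

The chassis was eased down onto its belly, pushed back until its tail met the rail, and handed in at 45.9 s; the last checks agree with it lying flat and square, but the hand-in returned no verdict.

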